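# Ring the handlebar bell

## Robot

A 6-joint arm with a two-finger parallel gripper is mounted at the origin on the work surface. World frame = base frame: x ahead of the robot, y to its left, z up, the work surface at z = 0. Lengths are in m, angles in rad, forces in N, time in s.
With the tool pointing down it reaches from about 0.3 to 0.825 m from the base axis. Payload 5.4 kg.
Tool frame: the origin (TCP) lies at the very end of the fingers, on their centre line; the grasp point (between the pads) lies 19 mm behind it; z points along the fingers, x is the direction in which the jaws open and shut, and the axes are right-handed (so a half turn about z gives the same grasp; the last joint's range is limited). The gripper opens to 92 mm and grips with 3 to 60 N. Pads are 20 mm wide; open, the fingers measure 128 mm over their backs; the gripper's body (75 mm by 189 mm) begins 69 mm behind the grasp point.
Start: joints at [0.929, 0.158, 1.597, -0, 1.386, -0.21], TCP at [0.241, 0.522, 0.215] pointing down, gripper open.
Joint ranges: [-2.91, 2.91], [-0.94, 2.29], [0.18, 2.7], [-1.29, 4.43], [0.17, 2.64], [-3, 3]. Speed limits (rad/s): [2.57, 2.57, 3.14, 3.14, 3.14, 3.14].

## Interface

Orientations are given as a rotation vector (axis times angle).
In Python, from workcell import bot gives the robot as it stands. Calls block until the motion is done:
- bot.goto(position, orientation): joint-space move of the TCP to a pose.
- bot.line_to(position, rot=None, max_speed=0.15): straight line of the TCP; rot=None keeps the orientation; max_speed is the mean speed in m/s.
- bot.set_joints(angles): joint-space move.
- bot.set_gripper(opening, newtons=None): opening from 0.0 (shut) to 1.0 (fully open); newtons is the grip in N (None keeps the last); returns when the fingers have stopped.
- bot.hold(seconds).
- bot.inverse_kinematics(position, orientation): joint angles nearest the present ones, or None.
- bot.read_camera(name): name is "scene" or "side" or "wrist"; returns a dict with "pixels" (400x640x3 uint8, blue, green, red), "fx", "fy", "cx", "cy" (pixels), "R" (3x3) and "t" (3): a world point X has camera coordinates R X + t. Camera axes: x right, y down, z forward; pixel columns grow to the right and rows downward; lengths in m; the calibration is good to about 2 mm. The wrist camera is an equidistant fisheye: a pixel r from the principal point sees the ray r / f radians off the axis. A picture is of the moment at which its call begins. There is no depth.
A pose or a line that the arm cannot do raises bot.MotionError and nothing moves.
- bot.job_done(): hands the job in, once; it reports no verdict.
Readings, each from a call of its own:
- bot.current_clock(): time.
- bot.current_joints(): joint angles.
- bot.current_joint_vel(): joint speeds.
- bot.current_effort(): joint torques, N m.
- bot.current_ee_pos(): TCP position.
- bot.current_tool_rot(): TCP orientation.
- bot.current_contact_force(): force on the tool from outside, world axes, zero at the start.
- bot.current_ft_torque(): the same for the moment, N m.
- bot.current_opening(): opening from 0.0 (shut) to 1.0 (fully open).
Only numpy, scipy, OpenCV 4.12 (cv2) and the standard library are available. Lean on these libraries where they do the work, as an engineer would, in place of code of your own. Each camera call takes 0.05 s, during which the arm holds its last target. There are 200 camera calls.

## Task

The dressed handlebar held in the bench vice needs its bell tried: with a fingertip, gently push the brass bell's red thumb lever to the right (as seen from the robot, which stands where the rider would), nearly to the end of its travel, so that it rings, then let it spring back and withdraw. Nothing is to be gripped, and the brake levers, gear shifter, remote control, headlamp, vice and the other things on the bench are to be left alone.

Things in the scene. Friction and masses are not known exactly. Their poses are not given: they have to be found in the camera images.
- cockpit: blue bench vice, bolted down, with a handlebar on its stem clamped upright in the jaws; it does not move. Origin: on the bench under the stem's upright clamp; x from the rider's (robot's) side across the bar, y along the bar to the rider's left. The vice reaches from x = -190 to 130 mm, is 115 mm wide, 146 mm high; the stem is 44 mm wide, its top 218 mm up
- bar_middle (a point): middle of the handlebar, on its axis, in the stem clamp, 195 mm above the bench; axes as cockpit. The black bar is 22 mm thick, straight to y = +-190 mm, then swept a little to -x as far as y = +-340 mm; rubber grips, 32 mm thick, from y = +-215 mm outwards
- bell: the brass bell, clamped on top of the bar at one of three places, turned a little one way or the other. Origin: on the bar's axis under the bell; z up along the bell's axis. Brass dome 57 mm across, from 26 to 53 mm above the origin. Clamp band 31 mm across the bar. Fixed
- bell_top (a point): middle of the top of the bell's dome, 53 mm above the bar's axis
- bell_thumb_pad (a point): centre of the red thumb pad on the bell's lever, moving with it; 16 mm along the lever, 9 across, 18 high, 48 mm out from the bell's axis and 25 mm above the bar's axis, on the rider's (robot's) side; free space under it down to the vice or bench. Axes: x from pad to bell axis, z up; it gives only towards -y (robot's right); push its +y side
- bell_lever (a joint): the bell's thumb lever, turning about the bell's upright axis just under the dome: 0 at rest, rad, grows as pushed; the hammer strikes from 0.42, rigid stop at 0.6 (the pad then has gone 29 mm on an arc of 48 mm radius). A spring returns it: about 0.8 N at the pad to start it, 3 N at 0.42, 4 N just before the stop
- left_brake (a joint): left brake lever, 0 released, to 0.35 pulled (rad); a silver blade in front of (+x of) the left grip, 20 to 40 mm lower than the grip's top
- right_brake (a joint): right brake lever, likewise in front of the right grip
- shifter_tip (a point): tip of the gear shifter's grey thumb lever, under the bar near the right grip; it turns easily and stays where it is left
- remote: black control pad on the bar, 36 x 34 mm, its top 31 mm above the bar's axis, with one green and two white buttons; at one of the three places. Origin: on the bar's axis
- remote_power (a joint): green button of the remote, 0 up to 0.003 m pressed
- remote_plus (a joint): left white button of the remote, 0 up to 0.003 m pressed
- remote_minus (a joint): right white button of the remote, 0 up to 0.003 m pressed
- lamp: black round headlamp on the bar, facing away from the rider, 52 mm across, its top 68 mm above the bar's axis; at one of the three places. Origin: on the bar's axis
- pedal_a_mid (a point): middle of a loose black pedal, 100 x 100 x 26 mm with orange reflectors
- pedal_b_mid (a point): middle of another such pedal
- cassette_mid (a point): middle of a loose steel sprocket cassette, 106 mm across, 30 mm high
- oil_mid (a point): middle of a loose green oil bottle, 48 mm across, 150 mm high
- grease_mid (a point): middle of a loose white grease jar with blue lid, 72 mm across, 70 mm high
- wrench_grip (a point): grip of a loose spanner 190 mm long lying flat
- driver_grip (a point): grip of a loose screwdriver with a red handle, 200 mm long, lying flat

How it is judged:
By the outcome, as a careful person would: the job done as asked, in the order asked, and still so for the second after the job is handed in, with the robot touching nothing.
It also fails if it takes over 35 s, if anything falls off the work surface, if the arm or the gripper's body presses on something with over 40 N, if the wrist force passes 120 N, or if a joint passes its speed limit or range.

## Working session

There is one attempt and no reset: what is moved stays moved. The work goes in short steps, each a Python script; the robot and the scene stay as the last script left them, time stands still between calls to the robot, and variables do not carry over. Pictures are saved under pics/ and viewed, about 8 in all and at most 12, crops included, and the job is handed in when it is done.

```bash
mkdir -p pics; python3 - <<'E'
from workcell import bot
import cv2,numpy as np,pickle
for n in ("scene","side","wrist"):
    c=bot.read_camera(n); cv2.imwrite(f"pics/{n}0.png",c["pixels"]); pickle.dump(c,open(f"pics/{n}0.pkl","wb"))
    print(n,c["fx"],c["fy"],c["cx"],c["cy"],np.round(c["R"],3).tolist(),np.round(-c["R"].T@c["t"],3))
print(bot.current_clock(),bot.current_tool_rot())
E
```

```text
scene 518.1178818576743 518.1178818576743 320.0642000329402 214.82455676167837 [[-0.688, 0.726, 0.012], [0.576, 0.556, -0.6], [-0.442, -0.406, -0.8]] [1.18  0.561 1.305]
side 363.4326251818582 363.4326251818582 320.0726036299001 204.367449843525 [[0.919, -0.394, -0.015], [-0.304, -0.685, -0.662], [0.251, 0.613, -0.749]] [ 0.344 -0.627  0.92 ]
wrist 309.70691628693146 309.70691628693146 324.9227454974386 200.70640746433986 [[0.418, 0.908, -0.002], [0.872, -0.401, 0.281], [0.255, -0.12, -0.96]] [0.168 0.555 0.385]
0.15 [ 2.64532718e+00  1.69371151e+00 -2.05656642e-03]
```

View pics/scene0.png

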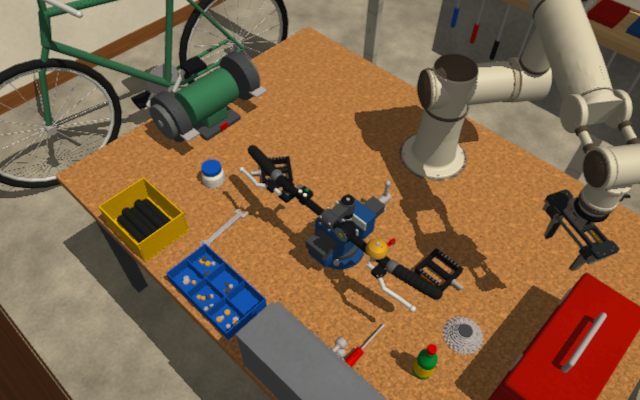

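View pics/side0.png

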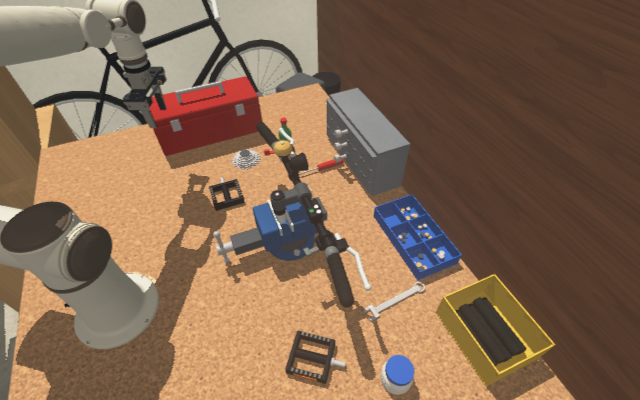

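The scene view shows the bell at about (377,250) with its red pad at about (391,242). In the side view the bell is at (283,147) and the pad at (268,153). I'll enlarge both.

```bash
python3 - <<'E'
import cv2,numpy as np
a=cv2.imread("pics/scene0.png")[205:295,335:435]; b=cv2.imread("pics/side0.png")[110:200,235:335]
f=lambda i:cv2.resize(i,None,fx=4,fy=4,interpolation=cv2.INTER_CUBIC)
cv2.imwrite("pics/crop0.png",np.hstack([f(a),f(b)]))
E
```

```text
(no output)
```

View pics/crop0.png

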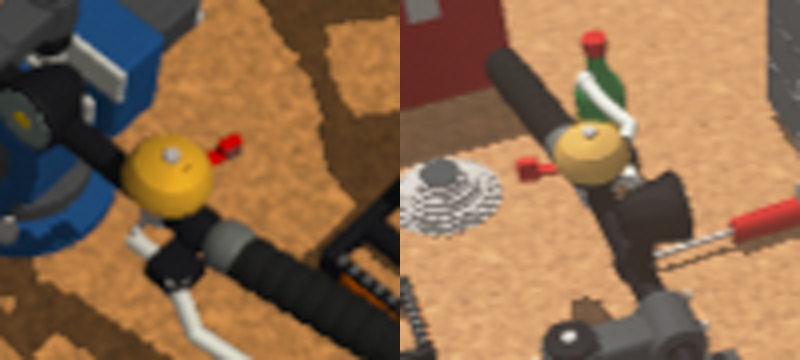

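The crops show the scene-view dome top at (378,243.8) and pad at (392.5,241.8). In the side view the dome top is at (282.3,142.8) and the pad at (266.8,152.3). The lamp sits between the bell and the stem.

```bash
cat >h.py <<'E'
import numpy as np,cv2,pickle
def ray(c,p):
    p=np.array(p,float)
    d=c["R"].T@np.array([(p[0]-c["cx"])/c["fx"],(p[1]-c["cy"])/c["fy"],1])
    return -c["R"].T@c["t"],d/np.linalg.norm(d)
def tri(rs):
    A=sum(np.eye(3)-np.outer(d,d) for o,d in rs); b=sum((np.eye(3)-np.outer(d,d))@o for o,d in rs)
    x=np.linalg.solve(A,b); return x,[np.linalg.norm(np.cross(x-o,d)) for o,d in rs]
def atz(r,z): return r[0]+r[1]*(z-r[0][2])/r[1][2]
E
python3 - <<'E'
from h import *
from workcell import bot
c,s=[pickle.load(open(f"pics/{n}0.pkl","rb")) for n in("scene","side")]
for n,a,b,z in(("top",(378,243.8),(282.3,142.8),.248),("pad",(392.5,241.8),(266.8,152.3),.22)):
    print(n,tri([ray(c,a),ray(s,b)]),atz(ray(c,a),z),atz(ray(s,b),z))
L=atz(ray(c,(442,292)),.195);R=atz(ray(c,(253,150)),.195);print(L,R)
E
```

```text
top (array([0.56186493, 0.18782509, 0.24759961]), [np.float64(0.0011344180723396953), np.float64(0.0011344180723396977)]) [0.56096074 0.18838382 0.248     ] [0.56255115 0.18636933 0.248     ]
pad (array([0.51476107, 0.20015038, 0.21854059]), [np.float64(0.001177789651845333), np.float64(0.0011777896518452148)]) [0.51444528 0.20104499 0.22      ] [0.51526551 0.1974049  0.22      ]
[0.53040955 0.37063375 0.195     ] [ 0.52969496 -0.30844027  0.195     ]
```

```bash
python3 - <<'E'
from h import *
from workcell import bot
r=np.array([np.pi/2**.5,np.pi/2**.5,0])
p=bot.current_ee_pos()
print(bot.inverse_kinematics([.51,.243,.33],r),bot.inverse_kinematics([.51,.243,.204],r))
bot.line_to([p[0],p[1],.33],max_speed=.2)
bot.set_gripper(0.0)
bot.goto([.51,.243,.33],r)
bot.line_to([.51,.243,.204],max_speed=.1)
f=lambda i:cv2.resize(i,None,fx=4,fy=4,interpolation=cv2.INTER_CUBIC)
cs=[bot.read_camera(n)["pixels"] for n in("scene","side")]
cv2.imwrite("pics/crop1.png",np.hstack([f(cs[0][205:295,335:435]),f(cs[1][110:200,235:335])]))
print(bot.current_clock(),bot.current_ee_pos(),bot.current_contact_force(),bot.current_opening())
E
```

```text
[ 2.30783306e-01  8.21602743e-02  1.45516363e+00 -4.44089210e-16
  1.60426875e+00 -1.34001302e+00] [ 2.30783306e-01  1.40473632e-01  1.63819647e+00 -4.44089210e-16
  1.36292255e+00 -1.34001302e+00]
5.175 [0.51045686 0.2430915  0.20479176] [0.37265708 0.84208255 0.01288914] 0.0032102865607768114
```

View pics/crop1.png

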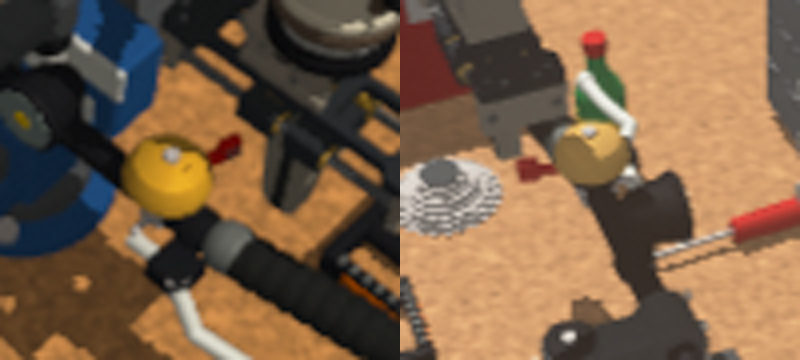

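The shut fingers stand clear to the left of the pad, at about (285,180) in the scene crop and (510,140) in the side crop, and the pad hasn't moved. Next I'll push toward -y in small steps and watch the force.

```bash
python3 - <<'E'
from h import *
from workcell import bot
bot.hold(.3)
f0=np.mean([bot.current_contact_force() for _ in range(5)],0);print(f0)
y=.232
bot.line_to([.51,y,.204],max_speed=.05)
while y>.209:
    y-=.002; bot.line_to([.51,y,.204],max_speed=.03); 
    d=np.array(bot.current_contact_force())-f0
    print(round(y,4),np.round(bot.current_ee_pos(),4),d.round(2))
    if d[1]>2.6: break
f=lambda i:cv2.resize(i,None,fx=4,fy=4,interpolation=cv2.INTER_CUBIC)
cs=[bot.read_camera(n)["pixels"] for n in("scene","side")]
cv2.imwrite("pics/crop2.png",np.hstack([f(cs[0][205:295,335:435]),f(cs[1][110:200,235:335])]))
print(bot.current_clock())
E
```

```text
[ 0.18927369 -0.16218938  0.3277071 ]
0.23 [0.51  0.23  0.204] [-0.02 -0.22  0.41]
0.228 [0.51  0.228 0.204] [ 0.13  0.38 -0.22]
0.226 [0.51   0.2259 0.204 ] [-0.23 -0.07  1.11]
0.224 [0.51   0.2239 0.204 ] [ 0.25 -0.43 -0.16]
0.222 [0.51   0.2219 0.204 ] [-0.5  -0.2  -0.37]
0.22 [0.51   0.2201 0.204 ] [-0.93  0.78 -0.48]
0.218 [0.5099 0.218  0.204 ] [-0.75  0.99 -0.13]
0.216 [0.5099 0.216  0.204 ] [-0.94  0.48 -0.04]
0.214 [0.51   0.2139 0.204 ] [-0.92  1.52 -0.76]
0.212 [0.51   0.2119 0.204 ] [-1.76  1.84 -0.22]
0.21 [0.51   0.2099 0.204 ] [-1.46  2.47  0.61]
0.208 [0.51   0.2079 0.204 ] [-1.44  2.06 -0.2 ]
8.9417
```

View pics/crop2.png

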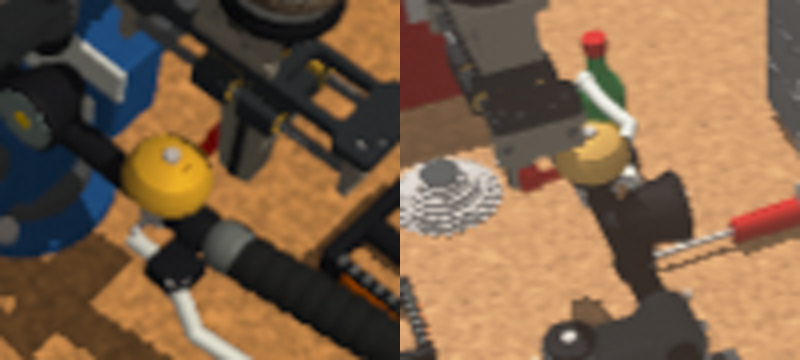

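The pad has moved right with the finger, at about (210,138) in the scene crop and (540,180) in the side crop. Contact came at TCP y≈0.2215, which puts 0.53 rad at y≈0.196 and the stop at y≈0.193. I'll step on, averaging the force.

```bash
python3 - <<'E'
from h import *
from workcell import bot
f0=np.array([.1,-.1,0])
def F():
    a=[]
    for _ in range(16): bot.hold(.02); a.append(bot.current_contact_force())
    return np.mean(a,0)-f0
for y in (.208,.202,.199,.1975,.1965):
    bot.line_to([.51,y,.204],max_speed=.03); d=F()
    print(y,np.round(bot.current_ee_pos(),4),d.round(2),np.hypot(d[0],d[1]).round(2))
    if d[1]>4.5: break
f=lambda i:cv2.resize(i,None,fx=4,fy=4,interpolation=cv2.INTER_CUBIC)
cs=[bot.read_camera(n)["pixels"] for n in("wrist","side")]
cv2.imwrite("pics/crop3.png",np.hstack([cs[0][:360],f(cs[1][110:200,250:290])]))
print(bot.current_clock())
E
```

```text
0.208 [0.51  0.208 0.204] [-1.58  1.87  0.29] 2.44
0.202 [0.5099 0.2021 0.204 ] [-2.46  2.91  0.58] 3.81
0.199 [0.51  0.199 0.204] [-2.29  3.22  0.1 ] 3.95
0.1975 [0.51   0.1975 0.204 ] [-1.68  3.48 -0.08] 3.86
0.1965 [0.5101 0.1965 0.204 ] [-0.85  3.92 -0.57] 4.01
11.725
```

View pics/crop3.png

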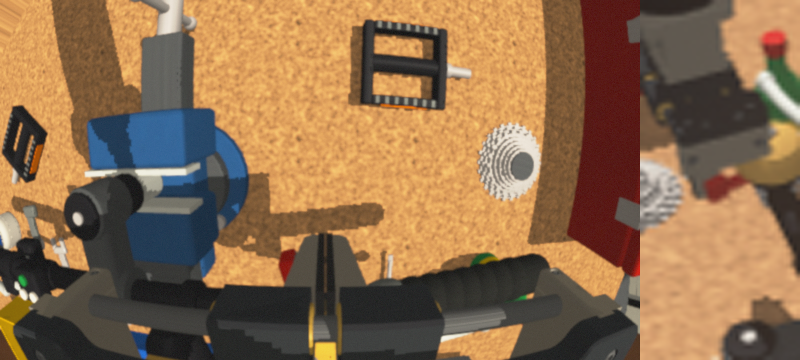

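The wrist view shows the red pad at (288,262), pressed against the finger's right side. The force gives about 3.6 N at the pad, or roughly 0.52 rad, which agrees with the geometry. I'll go another 0.8 mm, then let the lever return and withdraw.

```bash
python3 - <<'E'
from h import *
from workcell import bot
bot.line_to([.51,.1957,.204],max_speed=.02)
a=[]
for _ in range(12): bot.hold(.02); a.append(bot.current_contact_force())
print(np.mean(a,0).round(2),np.round(bot.current_ee_pos(),4))
bot.line_to([.51,.245,.204],max_speed=.06)
bot.line_to([.51,.245,.33],max_speed=.15)
bot.goto([.40,.33,.35],[np.pi/2**.5,np.pi/2**.5,0]); bot.hold(.3)
f=lambda i:cv2.resize(i,None,fx=4,fy=4,interpolation=cv2.INTER_CUBIC)
cs=[bot.read_camera(n)["pixels"] for n in("scene","side")]
cv2.imwrite("pics/crop4.png",np.hstack([f(cs[0][205:295,335:435]),f(cs[1][110:200,235:335])]))
print(bot.current_clock(),bot.current_contact_force())
E
```

```text
[-0.15  3.78 -0.86] [0.5101 0.1957 0.204 ]
15.1583 [0.98505433 0.46245236 0.11013932]
```

View pics/crop4.png

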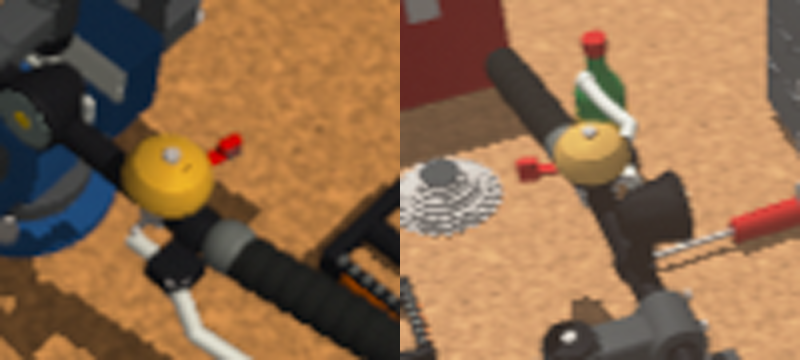

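The pad is back at its rest position, (230,147) in the scene crop and (527,169) in the side crop, and nothing else has moved.

```bash
python3 -c "
from workcell import bot
bot.job_done()"
```

```text
the job is handed in; nothing more can be done
```

I pushed the bell's red thumb lever to the right with the shut fingertips, let it spring back, withdrew and handed the job in at about 15 s.

- **Push depth:** The finger moved about 25 mm after first contact, which I estimate as 0.5–0.55 rad. That is past the 0.42 rad strike point and short of the 0.6 rad stop. The lever angle and the ring could not be read directly.
- **Force:** The push force ended at about 3.8–3.9 N, with no jump that would suggest hitting the stop. Worked back through the spring, it suggests 0.48–0.52 rad, slightly less than the geometry alone. The readings were noisy, by about 0.5–1 N.
- **Final state:** The last pictures show the pad at the same pixels as before the push, with the arm clear of it. The items around the bell look unmoved. I did not check the far end of the bench again after the push.

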